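# Set the detector amplifier's balance trimmer

### The job

Take the orange plastic tuning tool out of its holder, put its blade into the slot of the trimmer screw on the amplifier with the blue-rimmed dial, and turn the screw until the red pointer points at the green mark. Then put the tool back in its holder, standing upright and fully down. Do not alter the setting of the amplifier with the yellow-rimmed dial, and do not disturb anything else on the worktop.

Things in the scene. Friction and masses are not known exactly. Their poses are not given: they have to be found in the camera images.
- tool_grip (a point): centre of the handle of the orange plastic tuning tool (113 mm long, 45 g) that stands blade down in its holder. The handle is square, 18 x 18 mm, its faces across this frame's x and y, and reaches 28 mm above and below this point; under it a flange 26 mm wide and 4 mm thick, then a white shank 8 mm thick with a flat blade at its end. z runs from blade to handle.
- tool_tip (a point): middle of the end of the tool's blade, 82 mm below the handle's centre and 50 mm below the flange's underside. The blade is 11 mm wide along x, 3 mm thick along y (the last 2 mm are 9.5 x 2.2 mm) and 13 mm long.
- holder_mouth (a point): grey block, 56 x 56 mm and 62 mm high on a dark 72 mm foot, fixed; origin at the centre of its bore's mouth, on the top face. The bore is vertical, round, 17 mm wide and 56 mm deep. The stored tool hangs in it with its flange resting on the top face, the blade's end 50 mm below the mouth, at any turn.
- slot_blue (a point): Amplifier with BLUE-rimmed dial, to be adjusted (fixed grey box 100 x 92 x 40 mm). Point: rim centre of its trimmer screw, a brass boss 24 mm wide on a vertical turning axis mid-lid, rim 55 mm above the worktop. A slot 15 long, 5 wide, 7 deep, closed at both ends, is cut in the boss along this frame's x, where the pointer points too; z up.
- pointer_blue (a point): blue dial: red pointer that turns with the trimmer screw, a point 26 mm from the turning axis, lying along the slot's direction. Same axes as the slot.
- mark_blue (a point): blue dial: the green set mark (10 x 8 mm) on the white dial under the pointer, a point 26 mm from the same turning axis, at the pointer's height. The x axis points from the turning axis out through the mark. The dial is stiff and stays where it is.
- trimmer_blue (a joint): angle of the blue dial's trimmer screw, rad, growing counter-clockwise from above; 0 when the pointer points along the box's +x. It turns freely from -2.6 to 2.6, needs about 0.05 N m, and stays where it is left. With the blade in the slot there is about 0.2 rad of play either way before it follows.
- slot_yellow (a point): Amplifier with YELLOW-rimmed dial, otherwise the same, not to be adjusted. Point: rim centre of its trimmer screw, a brass boss 24 mm wide on a vertical turning axis mid-lid, rim 55 mm above the worktop. A slot 15 long, 5 wide, 7 deep, closed at both ends, is cut in the boss along this frame's x, where the pointer points too; z up.
- pointer_yellow (a point): yellow dial: red pointer that turns with the trimmer screw, a point 26 mm from the turning axis, lying along the slot's direction. Same axes as the slot.
- timer: bystander: white kitchen-style timer with three buttons, 62x70x19 mm; origin under its centre.
- septa_jar: bystander: small white jar with green lid, 39 mm wide, 47 mm high; origin under its centre.
- tube_union_1: bystander: steel tube union, 16x36x14 mm; origin under its centre.
- beaker_100: bystander: glass beaker, 57 mm wide, 72 mm high; origin under its centre.
- wrench_b: bystander: steel open-ended wrench, 27x141x6 mm; origin under its centre.
Things that resemble listed ones, but are neither listed nor needed, are in the scene too. Leave any turquoise look-alike of the part that bears slot_blue alone.

How it is judged:
On the way, in this order (a step that is already met when the one before it is completed fails the run):
1. the tool's blade is in the slot of the blue dial's trimmer screw (horizontal distance between tool_tip and slot_blue below 0.004 m and z of tool_tip in the frame of slot_blue below -0.003 m), for 0.1 s.
2. with the blade still in the slot, the pointer is brought to the green mark (all of step 1 and distance between pointer_blue and mark_blue below 0.005 m), for 0.2 s.
At the end, for the whole second after the job is handed in: The blue dial's pointer is within 5 mm (about 11 degrees) of the green mark; the tool stands upright (within 0.12 rad) in its holder, fully down (blade's end at least 47 mm below the mouth, within 8 mm of the bore's axis); the yellow dial's pointer is where it was (within 4 mm) (distance between pointer_blue and mark_blue below 0.005 m and horizontal distance between tool_tip and holder_mouth below 0.008 m and z of tool_tip in the frame of holder_mouth below -0.047 m and angle between tool_grip's own z axis and vertical below 0.12 rad and distance of pointer_yellow from where it was at the start of the episode below 0.004 m); the robot touches nothing.
It fails at once if the yellow dial's trimmer is turned (distance of pointer_yellow from where it was at the start of the episode above 0.006 m).
It fails at once if the blue dial itself is turned (distance of mark_blue from where it was at the start of the episode above 0.003 m).
It fails at once if a bystander (timer, jar, tube union, beaker or wrench) is moved more than 25 mm (distance of any of timer, septa_jar, tube_union_1, beaker_100, wrench_b from where it was at the start of the episode above 0.025 m).
It also fails if it takes over 48 s, if anything falls off the work surface, if the arm or the gripper's body presses on something with over 40 N, if the wrist force passes 120 N, or if a joint passes its speed limit or range.

### The arm

A 6-joint arm with a two-finger parallel gripper is mounted at the origin on a cart in front of the work surface, level with it; the furniture and walls round the work are solid. World frame = base frame: x ahead of the robot, y to its left, z up, the work surface at z = 0. Lengths are in m, angles in rad, forces in N, time in s.
With the tool pointing down it reaches from about 0.275 to 0.725 m from the base axis. Payload 15.9 kg.
Tool frame: the origin (TCP) lies between the finger pads; the fingertips stand ahead of it and the grasp point (between the pads) lies 3 mm ahead of it (robot.tip_extent is the z of the fingertips in the tool frame, in m); z points along the fingers, y is the line along which they close (so a half turn about z gives the same grasp; the last joint's range is limited). The gripper opens to 85 mm and grips with 20 to 120 N. Pads are 22 mm wide; open, the fingers measure 114 mm over their backs; the gripper's body (76 mm by 85 mm) begins 54 mm behind the grasp point. The pads swing forward as they close: fully open they stand 13 mm farther back than shut.
Start: joints at [-1.324, 0.213, -0.034, 1.323, 0, 1.571], TCP at [0.122, -0.485, 0.253] pointing down, gripper open.
Joint ranges: [-2.98, 2.98], [-0.74, 1.72], [-1.14, 1.35], [-2.1, 2.04], [-1.57, 1.44], [-3.14, 3.14]. Speed limits (rad/s): [1.89, 1.89, 2.39, 2.57, 3.14, 3.14].

### API

Orientations are given as a unit quaternion [w, x, y, z].
In Python, from bench import robot gives the robot as it stands. The module is installed in compiled form; this text tells all that it offers.
- The arm moves only by the shell command python3 -m creep 'ROWS' [FORCE]. ROWS is JSON, a list of rows, each an object of numbers: "x", "y", "z": the shift along the tool's x, y, z scaled (see below); "ax", "ay", "az": the turn, a rotation vector about the tool's x, y, z scaled (see below); "grip": the finger opening in mm, from 0 to 85.4. A call has 1 to 12 rows; each row is the pose to reach, as a shift and turn from the pose commanded when the call began, along the tool's axes at that moment; what a row does not reach only later rows make up. The controller multiplies each number of a shift by 500 mm and each number of a turn by pi/2 rad. A row lasts 1/12 s, in which the tool goes at most 41.7 mm and 7.16 degrees, less where a joint would pass 70% of its speed; a pose out of reach is approached as far as the arm can. A call with a number of a shift or a turn outside -1 to 1 is refused whole. A call with a gripper value outside its range is refused whole. The fingers move at their own pace and stop on an object; FORCE is the grip in N (left out, the last holds). Time passes only in rows, so rows that repeat a pose let the fingers close. It gives the time, the measured TCP pose, the force, the opening and the grip force at its end, in the units of the state.
- robot.sense(): the state, without advancing time (a new reading comes with each control period).
- robot.get_image(name): name is "scene" or "top"; returns the picture (420x560x3 uint8, red, green, blue); there is no depth.
- robot.calibration(name): a dict with "fov_y" (degrees; the focal length in pixels is half the picture's height over the tangent of half this angle, whatever the lens; pixels are square), "cx", "cy" (the principal point, pixels), "k1" (the pictures are not rectified: a ray, as slopes to the right and down, at radius r is drawn at 1 + k1 r^2 times it, then the intrinsics apply), "R" (3x3) and "t" (3): a world point X has camera coordinates R X + t. Camera axes: x right, y down, z forward; pixel columns grow to the right and rows downward; lengths in m; the calibration is good to about 2 mm. A picture is of the moment at which its call begins. calibration takes no time and is no camera call.
- robot.hand_in(): hands the job in; it is judged then, once.
The state is a dict: "time_s": time; "joint_positions": joint angles; "joint_velocities": joint speeds; "tau": joint torques, N m; "eef_pos": TCP position; "eef_rot": TCP orientation; "wrist_force": force on the tool from outside, world axes, zero at the start; "moment": the same for the moment, N m; "gripper_width": opening from 0.0 (shut) to 1.0 (fully open); "grip_force": force on a finger pad.
Only numpy, scipy, OpenCV 4.12 (cv2) and the standard library are available. Lean on these libraries where they do the work, as an engineer would, in place of code of your own. Each camera call takes 0.05 s, during which the arm holds its last target. There are 200 camera calls.

## Working session

There is one attempt and no reset: what is moved stays moved. The work goes in short steps, Python scripts to look and compute and a shell command to move; the robot and the scene stay as the last step left them, time stands still between calls to the robot, and variables do not carry over. Pictures are saved under pics/ and viewed, at most 13 in all, crops included, and the job is handed in when it is done.

```bash
mkdir -p pics; python3 - <<'E'
from bench import robot
import cv2,numpy as np
for n in("scene","top"):
    im=robot.get_image(n);np.save(f"pics/{n}0.npy",im);cv2.imwrite(f"pics/{n}0.png",cv2.resize(im[:,:,::-1],(784,588),interpolation=cv2.INTER_CUBIC))
    print(robot.calibration(n))
s=robot.sense();print(s,robot.tip_extent)
E
```

```text
{'fov_y': 46.107455429147755, 'cx': 279.9975818876603, 'cy': 213.16587163731654, 'k1': 0.03724670321040979, 'R': array([[-0.59929695, -0.80031727,  0.01831488],
       [-0.42761993,  0.30070361, -0.85247788],
       [ 0.67674541, -0.5187192 , -0.52244238]]), 't': array([0.24070581, 0.31633298, 1.41166961])}
{'fov_y': 53.40738180070901, 'cx': 274.3368417453619, 'cy': 208.71849250864742, 'k1': -0.05812379369180245, 'R': array([[ 0.00824884, -0.99972036, -0.02216217],
       [-0.99604828, -0.00625458, -0.08859295],
       [ 0.08842956,  0.02280538, -0.99582133]]), 't': array([-0.04342122,  0.49579457,  1.26751161])}
{'time_s': 0.1, 'joint_positions': array([-1.32398364e+00,  2.13294766e-01, -3.49634332e-02,  1.32352051e+00,
       -7.37675607e-06,  1.57080109e+00]), 'joint_velocities': array([ 0.00024141, -0.00156561,  0.00088146, -0.00069317, -0.00135715,
       -0.00093175]), 'tau': array([-2.95232812e-04, -6.87249398e+01,  4.87804699e+01,  1.20814666e-02,
        2.78824439e-05, -2.22607997e-05]), 'eef_pos': array([ 0.12208628, -0.48457527,  0.2528848 ]), 'eef_rot': array([-4.87000460e-04,  9.92395269e-01,  1.23090974e-01, -6.41237211e-05]), 'wrist_force': array([-0.3153788 ,  0.25034244,  0.4221853 ]), 'moment': array([ 0.03516883, -0.02310376,  0.01719566]), 'grip_force': 0.0, 'gripper_width': 1.0008321967079619} 0.022
```

View pics/scene0.png

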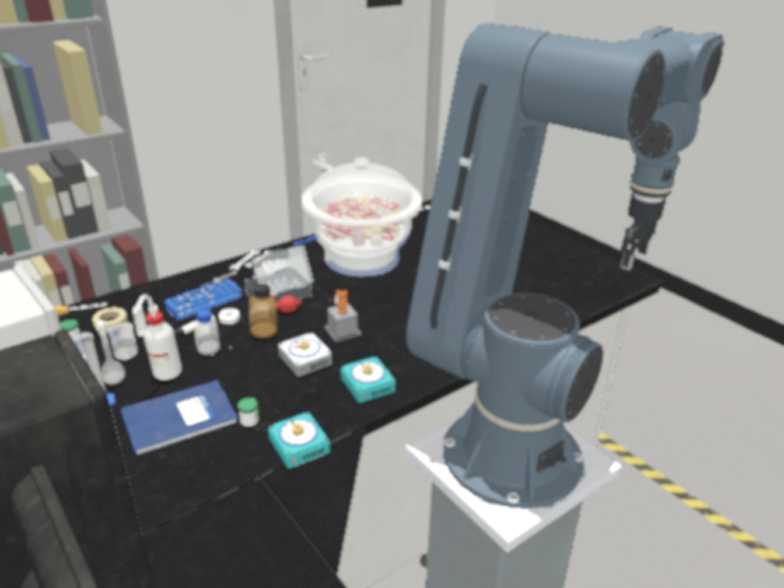

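View pics/top0.png

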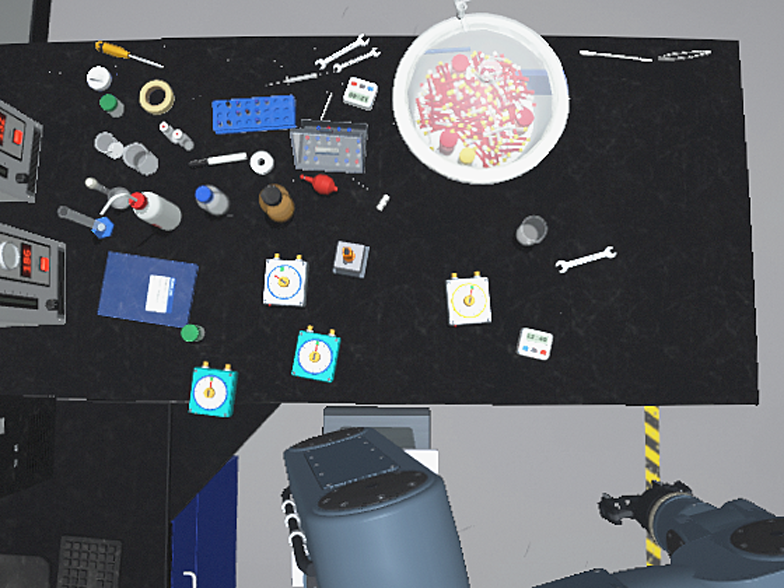

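The top view shows the blue-dial amplifier at about (285,282), the tool in its holder at (350,258), the yellow amplifier at (468,298), and two turquoise look-alikes at (315,355) and (213,390). The scene view shows the holder at (343,318) and the blue amplifier at (305,352). I'll make enlarged crops of both.

```bash
cat > h.py <<'E'
import numpy as np,cv2
from bench import robot
def cam(n):
    c=robot.calibration(n);f=210/np.tan(np.radians(c["fov_y"]/2));K=np.array([[f,0,c["cx"]],[0,f,c["cy"]],[0,0,1]])
    return K,np.array([c["k1"],0,0,0.]),np.array(c["R"]),np.array(c["t"])
def p2w(n,uv,z):
    K,d,R,t=cam(n);q=cv2.undistortPoints(np.float64([[uv]]),K,d)[0,0];r=R.T@[q[0],q[1],1];o=-R.T@t
    return o+r*(z-o[2])/r[2]
def w2p(n,X):
    K,d,R,t=cam(n);return cv2.projectPoints(np.float64(X).reshape(-1,3),cv2.Rodrigues(R)[0],t,K,d)[0][:,0]
def ortho(n,im,z,cx,cy,half,N=400):
    # image: right = -y, up = +x
    s=np.linspace(-half,half,N);Y,Xv=np.meshgrid(cy-s,cx-s)
    p=w2p(n,np.stack([Xv,Y,0*Y+z],-1)).astype(np.float32).reshape(N,N,2)
    return cv2.remap(im,p[...,0],p[...,1],cv2.INTER_CUBIC)
E
python3 - <<'E'
from h import *
k=.7143
im=np.load("pics/top0.npy")
b=p2w("top",(285*k,282*k),.05);h=p2w("top",(349*k,256*k),.1);print(b,h,p2w("top",(468*k,299*k),.05))
sc=np.load("pics/scene0.npy")
A=ortho("top",im,.05,b[0],b[1],.05,390);B=ortho("top",im,.118,h[0],h[1],.05,390)
u=cv2.resize(sc[195:255,205:270],None,fx=3,fy=3,interpolation=3)
u=np.zeros((200,790,3),np.uint8)
def crop(x,y,w,hh):return cv2.resize(sc[y:y+hh,x:x+w],(390,200),interpolation=cv2.INTER_CUBIC)
o=np.vstack([np.hstack([A,B]),np.hstack([crop(190,225,78,40),crop(205,200,78,40)])])
cv2.imwrite("pics/c1.png",o[:,:,::-1])
E
```

```text
[0.51445715 0.17491822 0.05      ] [0.56447475 0.03216794 0.1       ] [ 0.48002391 -0.22110597  0.05      ]
```

View pics/c1.png

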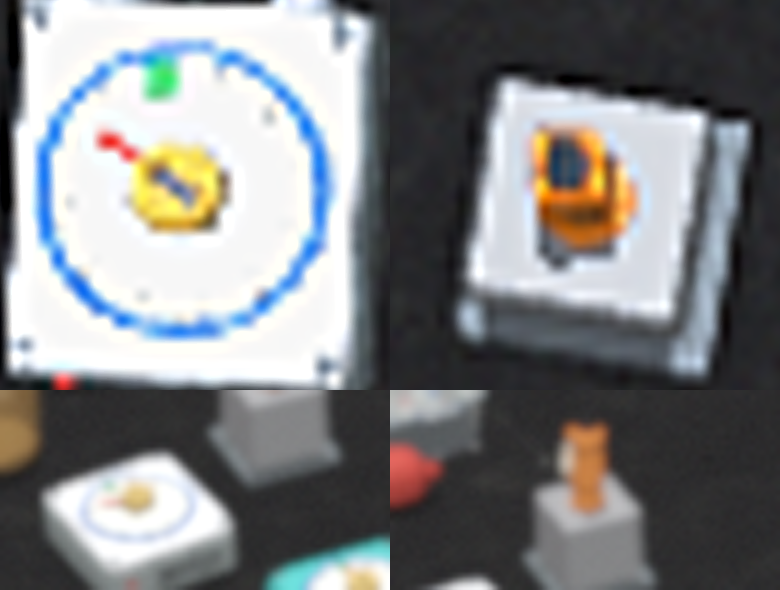

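The crop shows the blue boss at about (178,185), the pointer tip at (100,135), the green mark at (161,78), and the handle top near (570,160), turned by about 8°. Next I'll get exact numbers from colour masks.

```bash
cat >> h.py <<'E'
def mask_blue(im,cx,cy,name="top"):
    out={}
    def cen(z,f,rmax):
        N=500;half=.05;o=ortho(name,im,z,cx,cy,half,N).astype(int);m=f(o[...,0],o[...,1],o[...,2])
        s=np.linspace(-half,half,N);Y,X=np.meshgrid(cy-s,cx-s);m&=np.hypot(X-cx,Y-cy)<rmax
        return X[m],Y[m],m.sum()
    X,Y,n=cen(.047,lambda r,g,b:(b>180)&(r<110)&(g<170),.045)
    c=np.linalg.lstsq(np.c_[2*X,2*Y,np.ones(len(X))],X**2+Y**2,rcond=None)[0];out["ring"]=c[:2].round(4),np.sqrt(c[2]+c[0]**2+c[1]**2).round(4)
    X,Y,n=cen(.055,lambda r,g,b:(r>180)&(g>130)&(b<120),.018);out["boss"]=X.mean().round(4),Y.mean().round(4),n
    X,Y,n=cen(.047,lambda r,g,b:(g>180)&(r<140)&(b<180),.045);out["mark"]=X.mean().round(4),Y.mean().round(4),n
    X,Y,n=cen(.047,lambda r,g,b:(r>150)&(g<110)&(b<110),.035);out["ptr"]=X.mean().round(4),Y.mean().round(4),n
    for k in("mark","ptr"):
        out[k+"_deg"]=np.degrees(np.arctan2(out[k][1]-out["ring"][0][1],out[k][0]-out["ring"][0][0])).round(1)
    return out
E
python3 - <<'E'
from h import *
im=np.load("pics/top0.npy")
K,d,R,t=cam("top");print(-R.T@t)
r=mask_blue(im,.514,.175)
for k in r:print(k,r[k])
a=ortho("top",im,.122,.562,.034,.03,395)
b=ortho("top",im,.062,.562,.034,.05,395)
cv2.imwrite("pics/c2.png",np.hstack([a,b])[:,:,::-1])
E
```

```text
[ 0.382108   -0.06921418  1.3051767 ]
ring (array([0.5158, 0.1788]), np.float64(0.0362))
boss (np.float64(0.5152), np.float64(0.1785), np.int64(6893))
mark (np.float64(0.5443), np.float64(0.1839), np.int64(1415))
ptr (np.float64(0.5276), np.float64(0.1959), np.int64(471))
mark_deg 10.1
ptr_deg 55.4
```

View pics/c2.png

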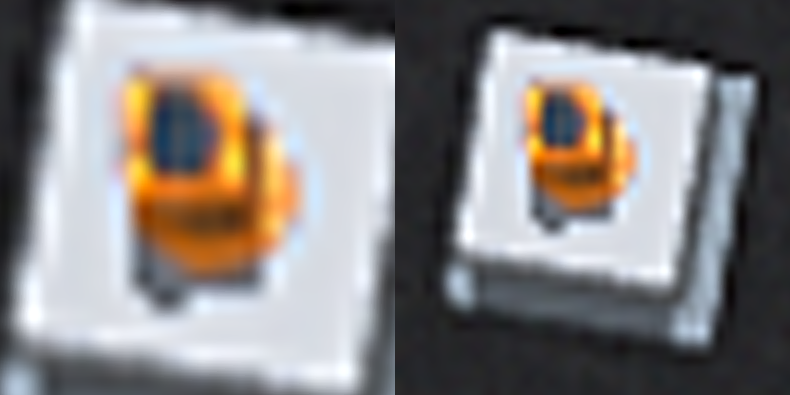

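The ring and boss are at (0.5155, 0.1787), the pointer at 55.4° and the mark at 10.1°. The holder and tool are at (0.572, 0.036), with the handle's faces nearly along the world axes. I'll approach above the holder with the gripper closing along world x.

```bash
python3 -m creep '[{"x":0.9,"y":-0.63,"az":-0.843,"grip":60},{"x":0.9,"y":-0.63,"az":-0.843,"grip":60},{"x":0.9,"y":-0.63,"az":-0.843,"grip":60},{"x":0.9,"y":-0.63,"az":-0.843,"grip":60},{"x":0.9,"y":-0.63,"az":-0.843,"grip":60},{"x":0.9,"y":-0.63,"az":-0.843,"grip":60},{"x":0.9,"y":-0.63,"az":-0.843,"grip":60},{"x":0.9,"y":-0.63,"az":-0.843,"grip":60},{"x":0.9,"y":-0.63,"az":-0.843,"grip":60},{"x":0.9,"y":-0.63,"az":-0.843,"grip":60},{"x":0.9,"y":-0.63,"az":-0.843,"grip":60},{"x":0.9,"y":-0.63,"az":-0.843,"grip":60}]'
cat >> h.py <<'E'
def togo(x,y,z,yaw_deg):
    "scaled numbers of a move to a pointing-down TCP pose (yaw of tool x axis)"
    from scipy.spatial.transform import Rotation as Ro
    s=robot.sense();q=s["eef_rot"];R0=Ro.from_quat([q[1],q[2],q[3],q[0]])
    Rt=Ro.from_euler("z",yaw_deg,degrees=True)*Ro.from_euler("x",180,degrees=True)
    d=R0.inv().apply(np.array([x,y,z])-s["eef_pos"])/.5;w=(R0.inv()*Rt).as_rotvec()/(np.pi/2)
    xa=R0.apply([1,0,0])
    print("shift",d.round(4),"turn",w.round(4),"| pos",s["eef_pos"].round(4),"yaw",np.degrees(np.arctan2(xa[1],xa[0])).round(2),"tilt",(R0.apply([0,0,1])[:2]).round(4),"t",round(s["time_s"],2),"j6",s["joint_positions"][5].round(3),"F",s["wrist_force"].round(1),"w",(s["gripper_width"]*85.4).round(1),"gf",round(s["grip_force"],1))
E
python3 -c "
from h import *
togo(.572,.036,.20,90)"
```

```text
schema error: expected keys x, y, z, ax, ay, az, grip
Traceback (most recent call last):
  File "h.py", line 37, in togo
    print("shift",d.round(4),"turn",w.round(4),"| pos",s["eef_pos"].round(4),"yaw",np.degrees(np.arctan2(xa[1],xa[0])).round(2),"tilt",(R0.apply([0,0,1])[:2]).round(4),"t",round(s["time_s"],2),"j6",s["joint_positions"][5].round(3),"F",s["wrist_force"].round(1),"w",(s["gripper_width"]*85.4).round(1),"gf",round(s["grip_force"],1))
                                                                                                                                                                                                                                                                         ^^^^^^^^^^^^^^^^^^^^^^^^^^^^^^^
AttributeError: 'float' object has no attribute 'round'
```

All keys are required in every row.

```bash
sed -i 's/(s\["gripper_width"\]\*85.4).round(1)/round(s["gripper_width"]*85.4,1)/' h.py; python3 -m creep '[{"x":0.9,"y":-0.63,"z":0,"ax":0,"ay":0,"az":-0.843,"grip":60},{"x":0.9,"y":-0.63,"z":0,"ax":0,"ay":0,"az":-0.843,"grip":60},{"x":0.9,"y":-0.63,"z":0,"ax":0,"ay":0,"az":-0.843,"grip":60},{"x":0.9,"y":-0.63,"z":0,"ax":0,"ay":0,"az":-0.843,"grip":60},{"x":0.9,"y":-0.63,"z":0,"ax":0,"ay":0,"az":-0.843,"grip":60},{"x":0.9,"y":-0.63,"z":0,"ax":0,"ay":0,"az":-0.843,"grip":60},{"x":0.9,"y":-0.63,"z":0,"ax":0,"ay":0,"az":-0.843,"grip":60},{"x":0.9,"y":-0.63,"z":0,"ax":0,"ay":0,"az":-0.843,"grip":60},{"x":0.9,"y":-0.63,"z":0,"ax":0,"ay":0,"az":-0.843,"grip":60},{"x":0.9,"y":-0.63,"z":0,"ax":0,"ay":0,"az":-0.843,"grip":60},{"x":0.9,"y":-0.63,"z":0,"ax":0,"ay":0,"az":-0.843,"grip":60},{"x":0.9,"y":-0.63,"z":0,"ax":0,"ay":0,"az":-0.843,"grip":60}]'
python3 -c "
from h import *
togo(.572,.036,.20,90)"
```

```text
time_s: 1.1
eef_pos: [0.4501, -0.1046, 0.2532]
eef_rot: [-0.0, 0.705, 0.709, -0.0]
wrist_force: [1.0, -1.3, -0.1]
gripper_width: 0.704
grip_force: 0.0
shift [0.2799 0.2454 0.1064] turn [-0.0001  0.      0.0037] | pos [ 0.4501 -0.1046  0.2532] yaw 90.33 tilt [-0.0001 -0.0001] t 1.1 j6 1.337 F [ 1.  -1.3 -0.1] w 60.1 gf 0.0
```

```bash
python3 -m creep '[{"x":0.07,"y":0.06,"z":0.04,"ax":0,"ay":0,"az":0,"grip":60},{"x":0.14,"y":0.12,"z":0.08,"ax":0,"ay":0,"az":0,"grip":60},{"x":0.21,"y":0.18,"z":0.12,"ax":0,"ay":0,"az":0,"grip":60},{"x":0.28,"y":0.245,"z":0.16,"ax":0,"ay":0,"az":0,"grip":60},{"x":0.28,"y":0.245,"z":0.16,"ax":0,"ay":0,"az":0,"grip":60},{"x":0.28,"y":0.245,"z":0.16,"ax":0,"ay":0,"az":0,"grip":60},{"x":0.28,"y":0.245,"z":0.16,"ax":0,"ay":0,"az":0,"grip":60},{"x":0.28,"y":0.245,"z":0.16,"ax":0,"ay":0,"az":0,"grip":60}]'
python3 - <<'E'
from h import *
togo(.572,.036,.1,90)
im=robot.get_image("scene");p=w2p("scene",[.572,.036,.11])[0].astype(int);print(p)
cv2.imwrite("pics/s2.png",cv2.resize(im[p[1]-50:p[1]+40,p[0]-60:p[0]+60],(640,480),interpolation=2)[:,:,::-1])
E
```

```text
time_s: 1.77
eef_pos: [0.5713, 0.0331, 0.1731]
eef_rot: [-0.0, 0.707, 0.707, -0.0]
wrist_force: [-0.7, -0.1, 0.6]
gripper_width: 0.699
grip_force: 0.0
shift [0.0059 0.0015 0.1463] turn [-0.0006  0.0002  0.0003] | pos [0.5713 0.0331 0.1731] yaw 90.02 tilt [-0.0009 -0.0002] t 1.77 j6 1.628 F [-0.7 -0.1  0.6] w 59.7 gf 0.0
[243 209]
```

View pics/s2.png

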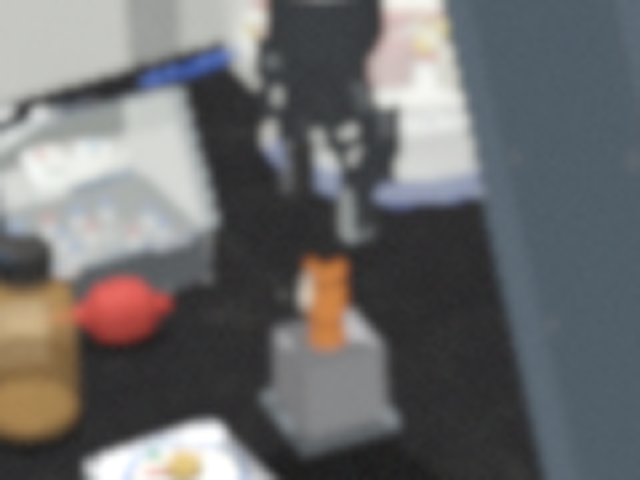

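The scene crop shows the open fingers, near (290,170) and (355,215), straddling the tool at (325,300). I'll descend and grip.

```bash
python3 -m creep '[{"x":0.006,"y":0.002,"z":0.05,"ax":0,"ay":0,"az":0,"grip":60},{"x":0.006,"y":0.002,"z":0.1,"ax":0,"ay":0,"az":0,"grip":60},{"x":0.006,"y":0.002,"z":0.146,"ax":0,"ay":0,"az":0,"grip":60},{"x":0.006,"y":0.002,"z":0.146,"ax":0,"ay":0,"az":0,"grip":60},{"x":0.006,"y":0.002,"z":0.146,"ax":0,"ay":0,"az":0,"grip":14},{"x":0.006,"y":0.002,"z":0.146,"ax":0,"ay":0,"az":0,"grip":14},{"x":0.006,"y":0.002,"z":0.146,"ax":0,"ay":0,"az":0,"grip":14},{"x":0.006,"y":0.002,"z":0.146,"ax":0,"ay":0,"az":0,"grip":14},{"x":0.006,"y":0.002,"z":0.146,"ax":0,"ay":0,"az":0,"grip":14},{"x":0.006,"y":0.002,"z":0.146,"ax":0,"ay":0,"az":0,"grip":14},{"x":0.006,"y":0.002,"z":0.146,"ax":0,"ay":0,"az":0,"grip":14},{"x":0.006,"y":0.002,"z":0.146,"ax":0,"ay":0,"az":0,"grip":14}]' 60
python3 -c "
from h import *
togo(.572,.036,.22,90)"
```

```text
time_s: 2.82
eef_pos: [0.5737, 0.0361, 0.1022]
eef_rot: [0.001, 0.707, 0.707, 0.001]
wrist_force: [-2.5, 0.2, 9.5]
gripper_width: 0.201
grip_force: 58.3
shift [-0.0003 -0.0028 -0.2356] turn [0.0017 0.0001 0.    ] | pos [0.5737 0.0361 0.1022] yaw 90.0 tilt [ 0.0027 -0.0002] t 2.82 j6 1.634 F [-2.5  0.2  9.5] w 17.2 gf 58.3
```

```bash
python3 -m creep '[{"x":0,"y":0,"z":-0.05,"ax":0,"ay":0,"az":0,"grip":14},{"x":0,"y":0,"z":-0.1,"ax":0,"ay":0,"az":0,"grip":14},{"x":0,"y":0,"z":-0.15,"ax":0,"ay":0,"az":0,"grip":14},{"x":0,"y":0,"z":-0.2,"ax":0,"ay":0,"az":0,"grip":14},{"x":0,"y":0,"z":-0.25,"ax":0,"ay":0,"az":0,"grip":14},{"x":0,"y":0,"z":-0.25,"ax":0,"ay":0,"az":0,"grip":14},{"x":0,"y":0,"z":-0.25,"ax":0,"ay":0,"az":0,"grip":14},{"x":0,"y":0,"z":-0.25,"ax":0,"ay":0,"az":0,"grip":14}]'
python3 - <<'E'
from h import *
togo(.572,.036,.22,90)
s=robot.sense()["eef_pos"]
o=[]
for n in("scene","top"):
    im=robot.get_image(n);p=w2p(n,s+[0,0,-.05])[0].astype(int);print(p, w2p(n,s+[0,0,-.09])-p)
    o.append(cv2.resize(im[p[1]-32:p[1]+32,p[0]-32:p[0]+32],(390,390),interpolation=2))
cv2.imwrite("pics/s3.png",np.hstack(o)[:,:,::-1])
E
```

```text
time_s: 3.48
eef_pos: [0.5728, 0.0363, 0.2254]
eef_rot: [0.0, 0.707, 0.707, 0.0]
wrist_force: [0.2, 0.6, -1.1]
gripper_width: 0.201
grip_force: 58.6
shift [-0.0005 -0.0016  0.0108] turn [ 0.0003 -0.      0.0001] | pos [0.5728 0.0363 0.2254] yaw 90.01 tilt [0.0004 0.    ] t 3.48 j6 1.634 F [ 0.2  0.6 -1.1] w 17.2 gf 58.6
[242 193] [[ 0.72914446 10.60411757]]
[245 175] [[1.87131059 3.08223386]]
```

View pics/s3.png

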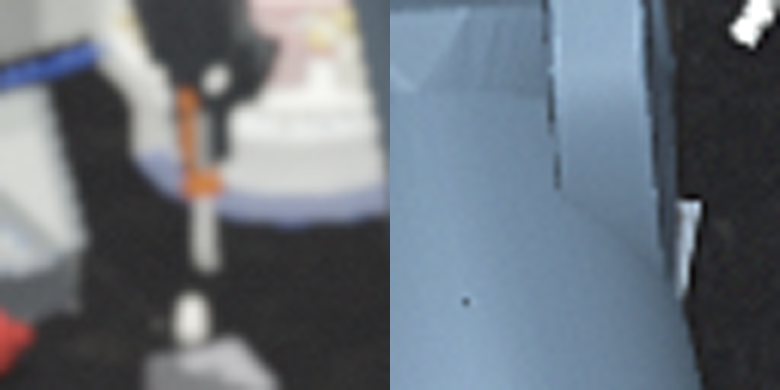

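The scene crop shows the tool hanging straight from the fingers, with the flange at (202,185) and the blade end at (207,265). The blade's direction can't be read at this angle. Turning by +55° puts it either face-on or edge-on to the scene camera, and it's also the slot's direction, so I'll do that above the screw.

```bash
python3 -m creep '[{"x":0.04,"y":-0.02,"z":0,"ax":0,"ay":0,"az":-0.07,"grip":14},{"x":0.08,"y":-0.04,"z":0,"ax":0,"ay":0,"az":-0.14,"grip":14},{"x":0.12,"y":-0.06,"z":0,"ax":0,"ay":0,"az":-0.21,"grip":14},{"x":0.16,"y":-0.08,"z":0,"ax":0,"ay":0,"az":-0.28,"grip":14},{"x":0.2,"y":-0.095,"z":0,"ax":0,"ay":0,"az":-0.35,"grip":14},{"x":0.24,"y":-0.105,"z":0,"ax":0,"ay":0,"az":-0.42,"grip":14},{"x":0.285,"y":-0.114,"z":0,"ax":0,"ay":0,"az":-0.49,"grip":14},{"x":0.285,"y":-0.114,"z":0,"ax":0,"ay":0,"az":-0.56,"grip":14},{"x":0.285,"y":-0.114,"z":0,"ax":0,"ay":0,"az":-0.616,"grip":14},{"x":0.285,"y":-0.114,"z":0,"ax":0,"ay":0,"az":-0.616,"grip":14},{"x":0.285,"y":-0.114,"z":0,"ax":0,"ay":0,"az":-0.616,"grip":14},{"x":0.285,"y":-0.114,"z":0,"ax":0,"ay":0,"az":-0.616,"grip":14}]'
python3 - <<'E'
from h import *
togo(.516,.1786,.225,145.4)
s=robot.sense()["eef_pos"]
o=[]
for n in("scene","top"):
    im=robot.get_image(n);p=w2p(n,s+[0,0,-.09])[0].astype(int);print(p, w2p(n,s+[0,0,-.04])-p,w2p(n,[.516,.1786,.055])-p)
    o.append(cv2.resize(im[p[1]-32:p[1]+32,p[0]-32:p[0]+32],(390,390),interpolation=2))
cv2.imwrite("pics/s4.png",np.hstack(o)[:,:,::-1])
E
```

```text
time_s: 4.58
eef_pos: [0.5156, 0.1785, 0.2249]
eef_rot: [-0.0, 0.299, 0.954, -0.0]
wrist_force: [-0.2, -0.2, -0.3]
gripper_width: 0.203
grip_force: 58.5
shift [-0.0006  0.0006 -0.0002] turn [-0.0004 -0.0003 -0.0017] | pos [0.5156 0.1785 0.2249] yaw 145.25 tilt [-0.0007 -0.0003] t 4.58 j6 0.94 F [-0.2 -0.2 -0.3] w 17.3 gf 58.5
[215 223] [[ -0.29017592 -12.37796631]] [[ 1.60660611 21.03910857]]
[196 197] [[-3.17956138 -1.24047066]] [[6.06678411 3.74458787]]
```

View pics/s4.png

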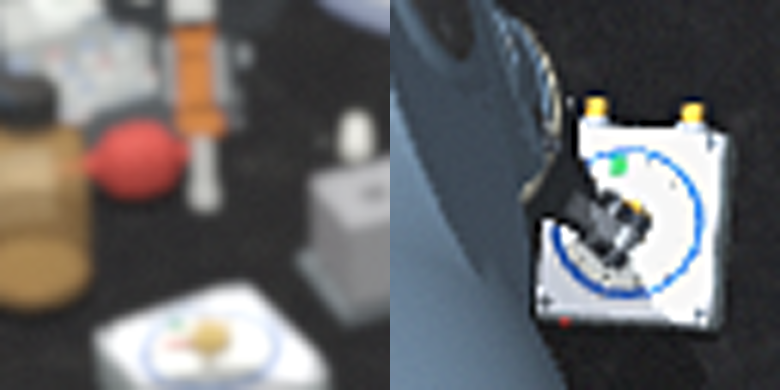

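The blade end, near (205,195), looks wider than the shank, so it is face-on and already lies along the slot. I'll lower it to about 8 mm above the rim for a closer check of the centring.

```bash
python3 -m creep '[{"x":0,"y":0,"z":0.04,"ax":0,"ay":0,"az":0,"grip":14},{"x":0,"y":0,"z":0.08,"ax":0,"ay":0,"az":0,"grip":14},{"x":0,"y":0,"z":0.11,"ax":0,"ay":0,"az":0,"grip":14},{"x":0,"y":0,"z":0.14,"ax":0,"ay":0,"az":0,"grip":14},{"x":0,"y":0,"z":0.144,"ax":0,"ay":0,"az":0,"grip":14},{"x":0,"y":0,"z":0.144,"ax":0,"ay":0,"az":0,"grip":14},{"x":0,"y":0,"z":0.144,"ax":0,"ay":0,"az":0,"grip":14}]'
python3 - <<'E'
from h import *
togo(.516,.1786,.225,145.4)
im=np.mean([robot.get_image("scene").astype(float) for _ in range(4)],0);im0=np.load("pics/scene0.npy").astype(float)
s=robot.sense()["eef_pos"]
p=w2p("scene",[.516,.1786,.055])[0];u=np.round(p).astype(int);print(p)
o=[cv2.resize(np.clip(i,0,255).astype(np.uint8)[u[1]-38:u[1]+18,u[0]-28:u[0]+28],(400,400),interpolation=2) for i in(im,im0)]
cv2.imwrite("pics/s5.png",np.hstack(o)[:,:,::-1])
# boss centroid in initial picture
w=im0[u[1]-12:u[1]+12,u[0]-12:u[0]+12];m=(w[...,0]-w[...,2]>60)&(w[...,1]-w[...,2]>25);yy,xx=np.nonzero(m);print("boss",xx.mean()+u[0]-12,yy.mean()+u[1]-12,m.sum(),yy.min()+u[1]-12)
# white shank columns: predicted axis
for z in(-.05,-.06,-.07,-.08):
    q=w2p("scene",s+[0,0,z])[0];r=int(round(q[1]));c=int(q[0]);print(z,q.round(1),im[r,c-8:c+9].mean(-1).astype(int))
E
```

```text
time_s: 5.27
eef_pos: [0.516, 0.1788, 0.154]
eef_rot: [0.0, 0.297, 0.955, 0.0]
wrist_force: [0.1, 0.7, -0.5]
gripper_width: 0.2
grip_force: 58.6
shift [-0.0002 -0.0002 -0.1419] turn [0.0003 0.0002 0.    ] | pos [0.516  0.1788 0.154 ] yaw 145.4 tilt [0.0005 0.0002] t 5.27 j6 0.937 F [ 0.1  0.7 -0.5] w 17.1 gf 58.6
[216.60660611 244.03910857]
boss 216.95 245.89999999999998 20 244
-0.05 [215.8 231.7] [ 46  46  48  48  49  58  77 109 146 166 162 134  94  65  52  50  51]
-0.06 [215.9 234.3] [ 47  48  48  49  49  47  55  90 141 174 174 143  92  54  47  47  48]
-0.07 [216.1 236.8] [ 49  48  48  48  48  52  80 132 173 184 163 127 113 118 122 113  86]
-0.08 [216.2 239.3] [ 51  53  60  72  86 109 138 167 190 200 208 222 235 240 243 237 210]
```

View pics/s5.png

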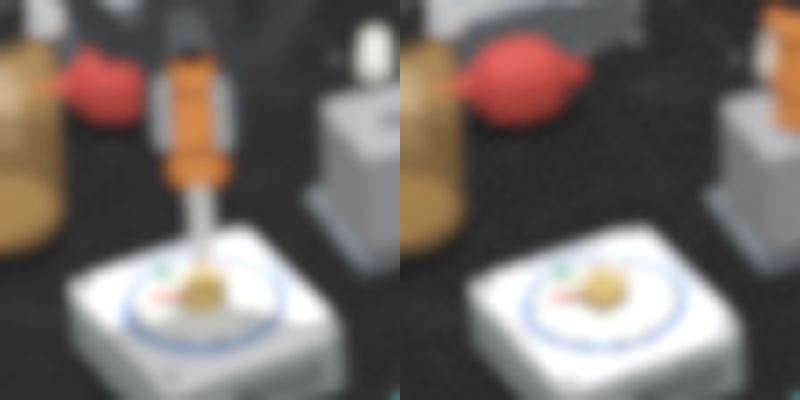

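Side to side, the shank (column 216.3) and the boss (216.95) agree with prediction to within about 0.5 px. The picture shows the blade just above the boss at (205,285). I'll feel my way down.

```bash
python3 -m creep '[{"x":0,"y":0,"z":0.006,"ax":0,"ay":0,"az":0,"grip":14},{"x":0,"y":0,"z":0.012,"ax":0,"ay":0,"az":0,"grip":14},{"x":0,"y":0,"z":0.016,"ax":0,"ay":0,"az":0,"grip":14},{"x":0,"y":0,"z":0.019,"ax":0,"ay":0,"az":0,"grip":14},{"x":0,"y":0,"z":0.022,"ax":0,"ay":0,"az":0,"grip":14},{"x":0,"y":0,"z":0.022,"ax":0,"ay":0,"az":0,"grip":14},{"x":0,"y":0,"z":0.022,"ax":0,"ay":0,"az":0,"grip":14}]'
python3 -c "
from h import *
togo(.516,.1786,.139,145.4)"
```

```text
time_s: 6.05
eef_pos: [0.5157, 0.1788, 0.1422]
eef_rot: [-0.0, 0.297, 0.955, -0.0]
wrist_force: [-0.6, 0.4, 0.1]
gripper_width: 0.2
grip_force: 58.6
shift [-0.0007  0.0001  0.0064] turn [-0.0001 -0.0001  0.0006] | pos [0.5157 0.1788 0.1422] yaw 145.45 tilt [-0.0002 -0.0001] t 6.05 j6 0.937 F [-0.6  0.4  0.1] w 17.1 gf 58.6
```

No contact force with the tip about 3 mm below the rim, so I'll go a little deeper.

```bash
python3 -m creep '[{"x":0,"y":0,"z":0.002,"ax":0,"ay":0,"az":0,"grip":14},{"x":0,"y":0,"z":0.004,"ax":0,"ay":0,"az":0,"grip":14},{"x":0,"y":0,"z":0.006,"ax":0,"ay":0,"az":0,"grip":14},{"x":0,"y":0,"z":0.006,"ax":0,"ay":0,"az":0,"grip":14},{"x":0,"y":0,"z":0.006,"ax":0,"ay":0,"az":0,"grip":14}]'
python3 -c "
from h import *
togo(.516,.1786,.139,145.4)
print(robot.sense()['moment'])"
```

```text
time_s: 6.47
eef_pos: [0.5157, 0.1788, 0.1393]
eef_rot: [-0.0, 0.297, 0.955, -0.0]
wrist_force: [0.5, -0.3, -1.4]
gripper_width: 0.198
grip_force: 58.6
shift [-0.0007  0.      0.0005] turn [-0.0001 -0.0001  0.0006] | pos [0.5157 0.1788 0.1393] yaw 145.45 tilt [-0.0001 -0.    ] t 6.47 j6 0.937 F [ 0.5 -0.3 -1.4] w 16.9 gf 58.6
[-0.04291616 -0.03515931  0.01699445]
```

The blade is 6 mm deep with no force. Now I'll turn clockwise, most of the way first, and measure.

```bash
python3 -m creep '[{"x":0,"y":0,"z":0,"ax":0,"ay":0,"az":0.05,"grip":14},{"x":0,"y":0,"z":0,"ax":0,"ay":0,"az":0.1,"grip":14},{"x":0,"y":0,"z":0,"ax":0,"ay":0,"az":0.15,"grip":14},{"x":0,"y":0,"z":0,"ax":0,"ay":0,"az":0.2,"grip":14},{"x":0,"y":0,"z":0,"ax":0,"ay":0,"az":0.25,"grip":14},{"x":0,"y":0,"z":0,"ax":0,"ay":0,"az":0.3,"grip":14},{"x":0,"y":0,"z":0,"ax":0,"ay":0,"az":0.35,"grip":14},{"x":0,"y":0,"z":0,"ax":0,"ay":0,"az":0.4,"grip":14},{"x":0,"y":0,"z":0,"ax":0,"ay":0,"az":0.45,"grip":14},{"x":0,"y":0,"z":0,"ax":0,"ay":0,"az":0.5,"grip":14},{"x":0,"y":0,"z":0,"ax":0,"ay":0,"az":0.55,"grip":14},{"x":0,"y":0,"z":0,"ax":0,"ay":0,"az":0.55,"grip":14}]'
cat >> h.py <<'E'
def look(fn):
    o=[]
    for n,z,hf in(("scene",.047,.05),("top",.047,.05)):
        im=np.mean([robot.get_image(n).astype(float) for _ in range(2)],0).astype(np.uint8)
        a=ortho(n,im,z,.516,.1787,hf,398);o.append(a)
        c=a.astype(int);r,g,b=c[...,0],c[...,1],c[...,2]
        for k,m in(("red",(r>g+35)&(abs(g-b)<40)&(r>110)),("green",(g>r+25)&(g>b+10))):
            yy,xx=np.nonzero(m);X=.05-yy*.1/397;Y=.05-xx*.1/397;k2=np.hypot(X,Y);s=(k2>.012)&(k2<.034);X,Y=X[s],Y[s]
            if s.sum()>20: print(n,k,s.sum(),"off mm",(X.mean()*1e3).round(1),(Y.mean()*1e3).round(1),"deg",np.degrees(np.arctan2(Y.mean(),X.mean())).round(1))
    cv2.imwrite(fn,np.hstack(o)[:,:,::-1])
E
python3 -c "
from h import *
togo(.5157,.1788,.139,88.6)
print(robot.sense()['moment'])
look('pics/s6.png')"
```

```text
time_s: 7.47
eef_pos: [0.5156, 0.1788, 0.1393]
eef_rot: [-0.0, 0.671, 0.742, -0.0]
wrist_force: [-1.6, 1.5, 0.5]
gripper_width: 0.204
grip_force: 58.6
shift [-0.      0.0002  0.0006] turn [-0.0002 -0.0001  0.0792] | pos [0.5156 0.1788 0.1393] yaw 95.73 tilt [-0.0003  0.0001] t 7.47 j6 1.805 F [-1.6  1.5  0.5] w 17.4 gf 58.6
[0.07134065 0.31717748 0.00728984]
top red 34 off mm 13.2 3.2 deg 13.8
top green 600 off mm 28.6 2.5 deg 5.1
```

View pics/s6.png

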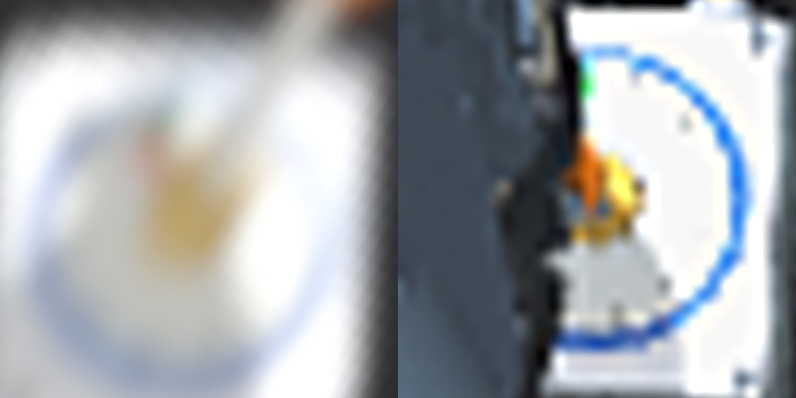

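The scene ortho shows the red pointer at (148,155), still short of the green mark at (172,115), so the screw is following. I'll turn about 8° more, then measure with colour weights in the scene camera, using the first picture as reference.

```bash
python3 -m creep '[{"x":0,"y":0,"z":0,"ax":0,"ay":0,"az":0.04,"grip":14},{"x":0,"y":0,"z":0,"ax":0,"ay":0,"az":0.08,"grip":14},{"x":0,"y":0,"z":0,"ax":0,"ay":0,"az":0.09,"grip":14},{"x":0,"y":0,"z":0,"ax":0,"ay":0,"az":0.09,"grip":14}]'
cat >> h.py <<'E'
def polar(im,tag,dx=0,dy=0):
    # angular profile of redness and greenness, scene camera
    th=np.radians(np.arange(-60,100,1.));rr=np.linspace(.016,.03,15)
    T,Q=np.meshgrid(th,rr,indexing="ij")
    p=w2p("scene",np.stack([.516+Q*np.cos(T),.1787+Q*np.sin(T),0*T+.048],-1)).astype(np.float32).reshape(len(th),len(rr),2)
    v=cv2.remap(im.astype(np.float32),p[...,0]+np.float32(dx),p[...,1]+np.float32(dy),cv2.INTER_CUBIC)
    red=(v[...,0]-v[...,1:].max(-1));gr=v[...,1]-v[...,0]
    gr[:, :0]=0
    for k,a,ok in(("red",red.mean(1),th>-9),("green",gr[:,8:].mean(1),abs(np.degrees(th)-10)<30)):
        a=np.where(ok,a,-99);i=a.argmax();s=slice(max(i-12,0),i+13);w=np.clip(a[s]-.4*a[i],0,None)
        print(tag,k,"peak",a[i].round(1),"deg",np.degrees((w*th[s]).sum()/w.sum()).round(1))
E
python3 - <<'E'
from h import *
togo(.5157,.1788,.139,88.6)
im0=np.load("pics/scene0.npy");im=np.mean([robot.get_image("scene").astype(float) for _ in range(4)],0)
np.save("pics/s7.npy",im)
for d in((0,0),(.35,1)):
    polar(im0,"init",*d);polar(im,"now",*d)
E
```

```text
time_s: 8.0
eef_pos: [0.5156, 0.1788, 0.1393]
eef_rot: [-0.0, 0.72, 0.694, -0.0]
wrist_force: [-2.5, 0.9, 0.8]
gripper_width: 0.203
grip_force: 58.7
shift [-0.0001  0.0002  0.0006] turn [-0.0002 -0.0001 -0.0073] | pos [0.5156 0.1788 0.1393] yaw 87.94 tilt [-0.0003  0.0002] t 8.0 j6 1.94 F [-2.5  0.9  0.8] w 17.3 gf 58.7
init red peak 16.8 deg 78.9
init green peak 19.2 deg 17.2
now red peak 0.2 deg -35.8
now green peak 8.2 deg 14.4
init red peak 17.5 deg 58.7
init green peak 23.1 deg 13.8
now red peak 10.2 deg 20.1
now green peak 3.8 deg 32.8
```

```bash
python3 -m creep '[{"x":0,"y":0,"z":0,"ax":0,"ay":0,"az":0.03,"grip":14},{"x":0,"y":0,"z":0,"ax":0,"ay":0,"az":0.06,"grip":14},{"x":0,"y":0,"z":0,"ax":0,"ay":0,"az":0.07,"grip":14},{"x":0,"y":0,"z":0,"ax":0,"ay":0,"az":0.07,"grip":14}]'
python3 - <<'E'
from h import *
togo(.5157,.1788,.139,88.6)
im=np.mean([robot.get_image("scene").astype(float) for _ in range(4)],0)
np.save("pics/s8.npy",im);polar(im,"now",.35,1)
u=[216,240];f=lambda i:cv2.resize(np.clip(i,0,255).astype(np.uint8)[u[1]-14:u[1]+16,u[0]-15:u[0]+15],(395,395),interpolation=2)
cv2.imwrite("pics/s8.png",np.hstack([f(np.load("pics/s7.npy")),f(im)])[:,:,::-1])
E
```

```text
time_s: 8.53
eef_pos: [0.5156, 0.1789, 0.1393]
eef_rot: [-0.0, 0.757, 0.653, -0.0]
wrist_force: [-2.8, 2.0, 1.7]
gripper_width: 0.2
grip_force: 58.7
shift [-0.0001  0.0001  0.0006] turn [-0.0002 -0.0001 -0.0779] | pos [0.5156 0.1789 0.1393] yaw 81.59 tilt [-0.0002  0.0002] t 8.53 j6 2.051 F [-2.8  2.   1.7] w 17.1 gf 58.7
now red peak 4.4 deg 8.2
now green peak 9.7 deg 19.9
```

View pics/s8.png

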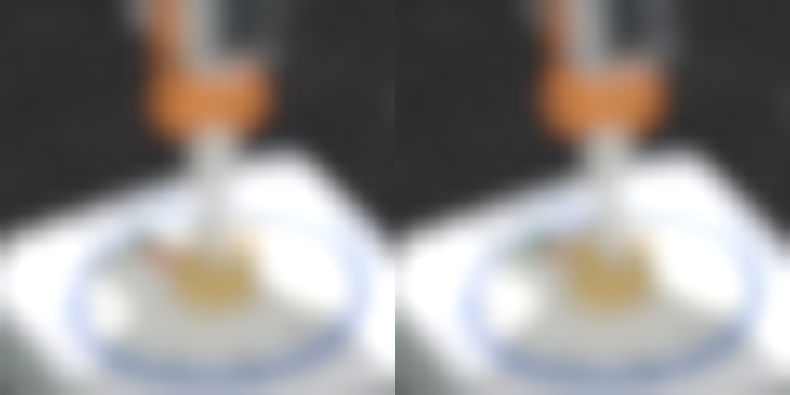

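The right half shows the red pointer at (555,250) overlapping the inner edge of the green mark at (535,240). I'll back the blade off within the play, lift it out, and move aside so the top camera can check.

```bash
python3 -m creep '[{"x":0,"y":0,"z":0,"ax":0,"ay":0,"az":0,"grip":14},{"x":0,"y":0,"z":0,"ax":0,"ay":0,"az":-0.05,"grip":14},{"x":0,"y":0,"z":0,"ax":0,"ay":0,"az":-0.09,"grip":14},{"x":0,"y":0,"z":0,"ax":0,"ay":0,"az":-0.09,"grip":14},{"x":0,"y":0,"z":-0.02,"ax":0,"ay":0,"az":-0.09,"grip":14},{"x":0,"y":0,"z":-0.05,"ax":0,"ay":0,"az":-0.09,"grip":14},{"x":0,"y":0,"z":-0.1,"ax":0,"ay":0,"az":-0.09,"grip":14},{"x":0,"y":0,"z":-0.15,"ax":0,"ay":0,"az":-0.09,"grip":14},{"x":0,"y":0,"z":-0.18,"ax":0,"ay":0,"az":-0.09,"grip":14},{"x":0,"y":0,"z":-0.18,"ax":0,"ay":0,"az":-0.09,"grip":14},{"x":0,"y":0,"z":-0.18,"ax":0,"ay":0,"az":-0.09,"grip":14}]'
python3 -c "
from h import *
togo(.5728,-.1,.225,90)"
```

```text
time_s: 9.65
eef_pos: [0.5165, 0.1788, 0.2305]
eef_rot: [0.001, 0.71, 0.704, 0.001]
wrist_force: [-0.9, 0.3, -0.2]
gripper_width: 0.2
grip_force: 58.7
shift [-0.5567  0.1171  0.011 ] turn [ 0.0015 -0.0002 -0.005 ] | pos [0.5165 0.1788 0.2305] yaw 89.55 tilt [0.0023 0.0004] t 9.65 j6 1.912 F [-0.9  0.3 -0.2] w 17.1 gf 58.7
```

```bash
python3 -m creep '[{"x":-0.07,"y":0.02,"z":0,"ax":0,"ay":0,"az":0,"grip":14},{"x":-0.14,"y":0.04,"z":0,"ax":0,"ay":0,"az":0,"grip":14},{"x":-0.21,"y":0.06,"z":0,"ax":0,"ay":0,"az":0,"grip":14},{"x":-0.28,"y":0.08,"z":0,"ax":0,"ay":0,"az":0,"grip":14},{"x":-0.35,"y":0.09,"z":0,"ax":0,"ay":0,"az":0,"grip":14},{"x":-0.42,"y":0.1,"z":0,"ax":0,"ay":0,"az":0,"grip":14},{"x":-0.49,"y":0.11,"z":0,"ax":0,"ay":0,"az":0,"grip":14},{"x":-0.557,"y":0.114,"z":0,"ax":0,"ay":0,"az":0,"grip":14},{"x":-0.557,"y":0.114,"z":0,"ax":0,"ay":0,"az":0,"grip":14},{"x":-0.557,"y":0.114,"z":0,"ax":0,"ay":0,"az":0,"grip":14}]'
python3 - <<'E'
from h import *
togo(.5728,.0363,.225,90)
im=robot.get_image("top");r=mask_blue(im,.516,.1787)
for k in r:print(k,r[k])
s=robot.sense()["eef_pos"];sc=robot.get_image("scene");p=w2p("scene",s+[0,0,-.07])[0].astype(int)
a=ortho("top",im,.047,.516,.1787,.05,390)
b=cv2.resize(sc[p[1]-32:p[1]+32,p[0]-32:p[0]+32],(390,390),interpolation=2)
cv2.imwrite("pics/s9.png",np.hstack([a,b])[:,:,::-1])
E
```

```text
time_s: 10.48
eef_pos: [0.5706, -0.1017, 0.2283]
eef_rot: [-0.001, 0.711, 0.704, -0.001]
wrist_force: [0.9, -0.1, -0.4]
gripper_width: 0.199
grip_force: 58.7
shift [0.276  0.0017 0.0065] turn [-0.001  -0.     -0.0063] | pos [ 0.5706 -0.1017  0.2283] yaw 89.43 tilt [-0.0016  0.0001] t 10.48 j6 1.405 F [ 0.9 -0.1 -0.4] w 17.0 gf 58.7
ring (array([0.5156, 0.1788]), np.float64(0.036))
boss (np.float64(0.5156), np.float64(0.1786), np.int64(6691))
mark (np.float64(0.5451), np.float64(0.1835), np.int64(831))
ptr (np.float64(0.5354), np.float64(0.1835), np.int64(506))
mark_deg 9.1
ptr_deg 13.4
```

View pics/s9.png

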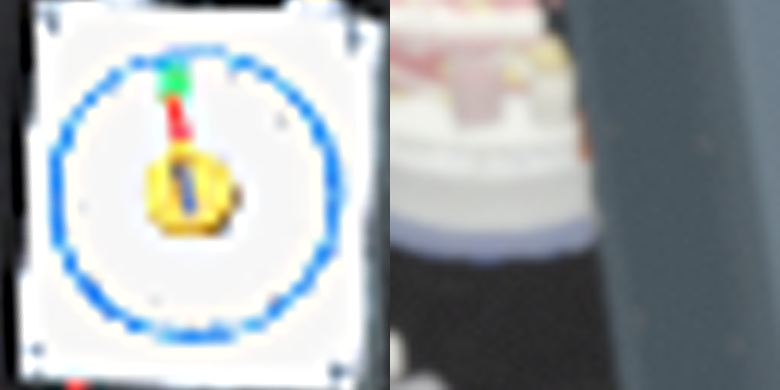

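The top view shows the red pointer, from (180,135) to (172,100), aimed at the green mark at (173,80). It is within about 4° (2 mm). Now I'll return the tool: first above the holder.

```bash
python3 -m creep '[{"x":0.07,"y":0,"z":0,"ax":0,"ay":0,"az":0,"grip":14},{"x":0.14,"y":0.002,"z":0,"ax":0,"ay":0,"az":0,"grip":14},{"x":0.2,"y":0.003,"z":0,"ax":0,"ay":0,"az":0,"grip":14},{"x":0.25,"y":0.003,"z":0,"ax":0,"ay":0,"az":-0.005,"grip":14},{"x":0.275,"y":0.003,"z":0,"ax":0,"ay":0,"az":-0.005,"grip":14},{"x":0.275,"y":0.003,"z":0,"ax":0,"ay":0,"az":-0.005,"grip":14},{"x":0.275,"y":0.003,"z":0,"ax":0,"ay":0,"az":-0.005,"grip":14},{"x":0.275,"y":0.003,"z":0,"ax":0,"ay":0,"az":-0.005,"grip":14}]'
python3 - <<'E'
from h import *
togo(.5728,.0363,.103,90)
s=robot.sense()["eef_pos"];im=np.mean([robot.get_image("scene").astype(float) for _ in range(3)],0)
for z in(-.05,-.06,-.07,-.08):
    q=w2p("scene",s+[0,0,z])[0];r=int(round(q[1]));c=int(q[0]);print(z,q.round(1),c-8,im[r,c-8:c+9].mean(-1).astype(int))
E
```

```text
time_s: 11.25
eef_pos: [0.5733, 0.037, 0.2292]
eef_rot: [0.0, 0.707, 0.708, -0.0]
wrist_force: [0.3, -0.5, 0.2]
gripper_width: 0.203
grip_force: 58.7
shift [-0.0013 -0.0009  0.2525] turn [-0.0001  0.0002  0.0011] | pos [0.5733 0.037  0.2292] yaw 90.1 tilt [-0.0002 -0.0003] t 11.25 j6 1.634 F [ 0.3 -0.5  0.2] w 17.3 gf 58.7
-0.05 [242.2 192.5] 234 [ 48  49  57  72  89 108 126 149 174 185 178 166 162 163 166 168 171]
-0.06 [242.3 195.1] 234 [ 48  49  47  47  47  53  74 122 168 185 173 149 138 141 146 149 153]
-0.07 [242.3 197.6] 234 [ 47  47  46  46  45  45  63 115 164 181 160 110  64  52  53  55  56]
-0.08 [242.4 200.1] 234 [ 43  45  45  44  43  46  62 111 159 177 158 110  64  51  48  47  49]
```

The shank is straight and under the TCP, so I'll lower it.

```bash
python3 -m creep '[{"x":-0.001,"y":-0.001,"z":0.06,"ax":0,"ay":0,"az":0,"grip":14},{"x":-0.001,"y":-0.001,"z":0.12,"ax":0,"ay":0,"az":0,"grip":14},{"x":-0.001,"y":-0.001,"z":0.14,"ax":0,"ay":0,"az":0,"grip":14},{"x":-0.001,"y":-0.001,"z":0.16,"ax":0,"ay":0,"az":0,"grip":14},{"x":-0.001,"y":-0.001,"z":0.18,"ax":0,"ay":0,"az":0,"grip":14},{"x":-0.001,"y":-0.001,"z":0.2,"ax":0,"ay":0,"az":0,"grip":14},{"x":-0.001,"y":-0.001,"z":0.22,"ax":0,"ay":0,"az":0,"grip":14},{"x":-0.001,"y":-0.001,"z":0.235,"ax":0,"ay":0,"az":0,"grip":14},{"x":-0.001,"y":-0.001,"z":0.247,"ax":0,"ay":0,"az":0,"grip":14},{"x":-0.001,"y":-0.001,"z":0.247,"ax":0,"ay":0,"az":0,"grip":14},{"x":-0.001,"y":-0.001,"z":0.247,"ax":0,"ay":0,"az":0,"grip":14}]'
python3 -c "
from h import *
togo(.5728,.0363,.1022,90)"
```

```text
time_s: 12.32
eef_pos: [0.5729, 0.037, 0.1058]
eef_rot: [-0.0, 0.706, 0.708, -0.0]
wrist_force: [-0.6, -0.4, -0.4]
gripper_width: 0.2
grip_force: 58.7
shift [-0.0013 -0.0002  0.0072] turn [-0.0001  0.      0.0011] | pos [0.5729 0.037  0.1058] yaw 90.1 tilt [-0.0002 -0.    ] t 12.32 j6 1.633 F [-0.6 -0.4 -0.4] w 17.1 gf 58.7
```

Free of contact with 3.6 mm to go. I'll go to the seat, then release.

```bash
python3 -m creep '[{"x":-0.001,"y":0,"z":0.003,"ax":0,"ay":0,"az":0,"grip":14},{"x":-0.001,"y":0,"z":0.006,"ax":0,"ay":0,"az":0,"grip":14},{"x":-0.001,"y":0,"z":0.006,"ax":0,"ay":0,"az":0,"grip":14},{"x":-0.001,"y":0,"z":0.006,"ax":0,"ay":0,"az":0,"grip":14},{"x":-0.001,"y":0,"z":0.006,"ax":0,"ay":0,"az":0,"grip":25},{"x":-0.001,"y":0,"z":0.006,"ax":0,"ay":0,"az":0,"grip":40},{"x":-0.001,"y":0,"z":0.006,"ax":0,"ay":0,"az":0,"grip":60},{"x":-0.001,"y":0,"z":0.006,"ax":0,"ay":0,"az":0,"grip":60},{"x":-0.001,"y":0,"z":0.006,"ax":0,"ay":0,"az":0,"grip":60},{"x":-0.001,"y":0,"z":0.006,"ax":0,"ay":0,"az":0,"grip":60}]'
python3 -c "
from h import *
togo(.5728,.0363,.23,90)"
```

```text
time_s: 13.15
eef_pos: [0.5729, 0.0364, 0.1028]
eef_rot: [0.0, 0.706, 0.708, 0.0]
wrist_force: [-1.0, -0.1, 0.8]
gripper_width: 0.707
grip_force: 0.0
shift [-3.000e-04 -2.000e-04 -2.544e-01] turn [0.     0.     0.0011] | pos [0.5729 0.0364 0.1028] yaw 90.1 tilt [ 0. -0.] t 13.15 j6 1.633 F [-1.  -0.1  0.8] w 60.4 gf 0.0
```

Up, then aside (toward −y) for a last look.

```bash
python3 -m creep '[{"x":0,"y":0,"z":-0.05,"ax":0,"ay":0,"az":0,"grip":60},{"x":0,"y":0,"z":-0.1,"ax":0,"ay":0,"az":0,"grip":60},{"x":0,"y":0,"z":-0.16,"ax":0,"ay":0,"az":0,"grip":60},{"x":0,"y":0,"z":-0.22,"ax":0,"ay":0,"az":0,"grip":60},{"x":-0.06,"y":0,"z":-0.25,"ax":0,"ay":0,"az":0,"grip":60},{"x":-0.12,"y":0,"z":-0.25,"ax":0,"ay":0,"az":0,"grip":60},{"x":-0.18,"y":0,"z":-0.25,"ax":0,"ay":0,"az":0,"grip":60},{"x":-0.24,"y":0,"z":-0.25,"ax":0,"ay":0,"az":0,"grip":60},{"x":-0.3,"y":0,"z":-0.25,"ax":0,"ay":0,"az":0,"grip":60},{"x":-0.35,"y":0,"z":-0.25,"ax":0,"ay":0,"az":0,"grip":60},{"x":-0.35,"y":0,"z":-0.25,"ax":0,"ay":0,"az":0,"grip":60},{"x":-0.35,"y":0,"z":-0.25,"ax":0,"ay":0,"az":0,"grip":60}]'
python3 - <<'E'
from h import *
im=robot.get_image("top");sc=robot.get_image("scene");sc0=np.load("pics/scene0.npy");im0=np.load("pics/top0.npy")
r=mask_blue(im,.516,.1787);print(r["mark_deg"],r["ptr_deg"])
f=lambda i:cv2.resize(i[195:245,220:270],(260,260),interpolation=2)
g=lambda i:ortho("top",i,.122,.562,.034,.03,260)
cv2.imwrite("pics/s10.png",np.vstack([np.hstack([f(sc0),f(sc)]),np.hstack([g(im0),g(im)])])[:,:,::-1])
E
```

```text
time_s: 14.15
eef_pos: [0.573, -0.1397, 0.2276]
eef_rot: [-0.0, 0.707, 0.707, -0.0]
wrist_force: [0.2, -0.6, 0.9]
gripper_width: 0.707
grip_force: 0.0
8.8 13.2
```

View pics/s10.png

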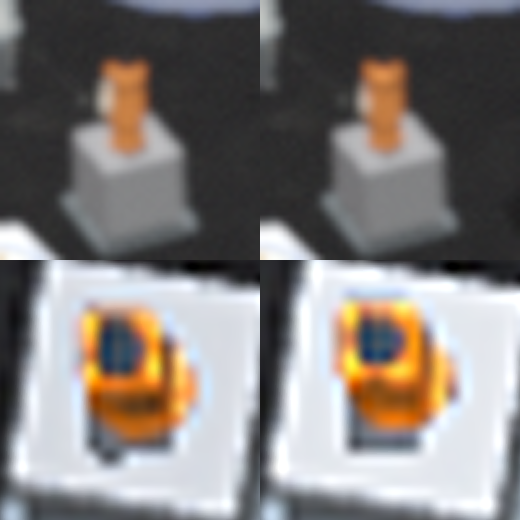

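The before (left) and after (right) views match: the tool stands fully down in its holder, with its top at (383,65) against (125,65) before. The pointer is about 4° off the mark, so I'm handing in.

```bash
python3 -c "
from bench import robot
print(robot.hand_in())"
```

```text
the job is handed in; nothing more can be done
None
```

I turned the blue dial's pointer to within about 4° (2 mm) of the green mark, put the tool back upright and fully down in its holder, and handed the job in at about 14 s of the 48 s limit. The judge's result was not shown, and I didn't re-measure the yellow dial or the bystanders, though I never moved the tool near them.

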